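# Zero a hand probe in the shorting cup, then test two lands on a board

## Robot

A 6-joint arm with a two-finger parallel gripper is mounted at the origin on a cart in front of the work surface, level with it; the furniture and walls round the work are solid. World frame = base frame: x ahead of the robot, y to its left, z up, the work surface at z = 0. Lengths are in m, angles in rad, forces in N, time in s.
With the tool pointing down it reaches from about 0.35 to 0.975 m from the base axis. Payload 4.9 kg.
Tool frame: the origin (TCP) lies midway between the tips of the shut fingers; the grasp point (between the pads) lies 19 mm behind it; z points along the fingers, y is the direction in which the jaws open and shut (so a half turn about z gives the same grasp; the last joint's range is limited). The gripper opens to 85 mm and grips with 20 to 120 N. Pads are 22 mm wide; open, the fingers measure 114 mm over their backs; the gripper's body (76 mm by 85 mm) begins 54 mm behind the grasp point. The pads swing forward as they close: fully open they stand 13 mm farther back than shut.
Start: joints at [-1.231, 0.053, 1.613, -0, 1.476, -0.119], TCP at [0.277, -0.56, 0.231] pointing down, gripper open.
Joint ranges: [-3.01, 3.01], [-1.01, 2.22], [0.06, 2.58], [-1.02, 4.17], [0.09, 2.62], [-3.14, 3.14]. Speed limits (rad/s): [2.57, 2.57, 3.14, 3.14, 3.14, 3.14].

## Interface

Orientations are given as a unit quaternion [w, x, y, z].
In Python, from plant import manip, cams gives the robot as it stands.
- The arm moves only by the tool jog_arm, never from a script. Its argument "targets" is a list of rows, each a list of 4 numbers: the shift along the tool's x, y, z in m, then the turn about the tool's z in degrees. A call has 1 to 5 rows; each row is the pose to reach, as a shift and turn from the pose commanded when the call began, along the tool's axes at that moment; what a row does not reach only later rows make up. A row lasts 1/12 s, in which the tool goes at most 41.7 mm and 7.16 degrees, less where a joint would pass 70% of its speed; a pose out of reach is approached as far as the arm can. A call with a gripper value outside its range is refused whole. "fingers" is the opening, from 0 (shut) to 1 (fully open), set as the call begins (left out, the last holds). The fingers move at their own pace and stop on an object; the grip force is fixed at half the most. Time passes only in rows, so rows that repeat a pose let the fingers close. It gives the time, the measured TCP pose, the force and the opening at its end, in the units of the state.
- manip.state(): the state, without advancing time (a new reading comes with each control period).
- cams.grab_frame(name): name is "scene" or "top" or "wrist"; returns the picture (420x560x3 uint8, red, green, blue); there is no depth.
- cams.get_calibration(name): a dict with "camera_matrix" (3x3 intrinsics, pixels), "cam_to_world" (4x4, takes a point from camera to world coordinates). Camera axes: x right, y up, looking along -z (the intrinsics and any distortion apply to the point x, -y, -z); pixel columns grow to the right and rows downward; lengths in m; the calibration is good to about 2 mm. A picture is of the moment at which its call begins: read the wrist's pose just before it. get_calibration takes no time and is no camera call; for the wrist camera it gives the pose at the moment of the call.
- manip.job_done(): hands the job in, once; it reports no verdict.
The state is a dict: "time": time; "joint_pos": joint angles; "joint_vel": joint speeds; "joint_efforts": joint torques, N m; "tool_pos": TCP position; "tool_rot": TCP orientation; "contact_force": force on the tool from outside, world axes, zero at the start; "ft_torque": the same for the moment, N m; "gripper_width": opening from 0.0 (shut) to 1.0 (fully open).
Only numpy, scipy, OpenCV 4.12 (cv2) and the standard library are available. Lean on these libraries where they do the work, as an engineer would, in place of code of your own. Each camera call takes 0.05 s, during which the arm holds its last target. There are 200 camera calls.

## Task

Take the hand probe out of its fork stand, dip it upright into the small square brass shorting cup until its sprung tip presses on the cup's floor, then press the tip gently on the round test land of the board and after that on the square one. Keep the probe off the long bar-shaped land and leave everything else on the bench where it is. Finally hang the probe back in the fork, upright with its collar resting on both prongs, and let go.

Things in the scene. Friction and masses are not known exactly. Their poses are not given: they have to be found in the camera images.
- probe: loose hand probe, about 0.07 kg, hanging upright in the fork. Origin on its axis at the underside of the collar, z up through the handle. Black round collar 26 mm across, 4 mm thick (z 0 to 4 mm); above it a round black handle 17 mm across up to z = 61 mm (hold it here from above); below it a steel stem 7 mm across down to z = -58 mm, then the thin sprung pin to z = -72 mm
- probe_tip (a point): lowest point of the probe's sprung pin (round end 6 mm across), 72 mm below the probe's origin when the pin is not pressed
- probe_pin (a joint): how far the sprung pin is pressed into the stem: 0 free, 0.008 m fully in; about 0.8 N to start, 2.4 N at full stroke. A touch counts from 1 mm
- fork: fixed dark steel stand, base 80x66 mm, 90 mm high, origin under its slot at bench level. Two level prongs along its x, slot between them 14 mm wide, open towards its -x and upwards, a post 30 mm wide behind at x = +28 to +40 mm; nothing stands higher than the prongs' tops
- fork_seat (a point): middle of the slot at the height of the prongs' tops, 90 mm above the bench, where the probe's origin is when it hangs home; the prongs run from 26 mm in front (-x) to 20 mm behind it
- cup: fixed square brass shorting cup, open at the top, on a dark square foot 64 mm wide; 48x48 mm outside, 42x42 mm inside, wall 3 mm, rim 48 mm above the bench, floor 10 mm above it. Origin under its centre at bench level
- cup_floor (a point): centre of the cup's inner floor, 10 mm above the bench
- board: fixed green circuit board on an aluminium carrier 110x160 mm (x, y), origin under its centre at bench level, z up; the board's top is 16 mm above the bench, parts on it up to 5 mm high at its +x half. Three brass test lands stand in a row along its y at x = -16 mm, y = -46, 0 and +46 mm; which is where varies
- pad_round: round brass test land, 22 mm across, 3 mm high; origin at the centre of its underside, its top 19 mm above the bench
- pad_square: square brass test land, 21x21 mm, 3 mm high; origin at the centre of its underside, its top 19 mm above the bench
- pad_bar: long bar-shaped brass land, 36x9 mm, 3 mm high, origin at the centre of its underside; not to be touched with the probe
- charger_cube: bystander: white wall charger, 55x42x28 mm, origin underneath its centre
- flux_jar: bystander: closed cream jar, 56 mm across, 70 mm high, origin underneath its centre
- ipa_bottle: bystander: white pump bottle with a blue top, 45 mm across, 105 mm high, origin underneath its centre
- driver_red: bystander: small screwdriver, 13x132x11 mm, origin underneath its centre
- lighter: bystander: lighter lying down, 25x78x14 mm, origin underneath its centre
- phone_battery: bystander: flat phone battery, 105x44x4 mm, origin underneath its centre

How it is judged:
By the outcome, as a careful person would: the job done as asked, in the order asked, and still so for the second after the job is handed in, with the robot touching nothing.
It also fails if it takes over 72 s, if anything falls off the work surface, if the arm or the gripper's body presses on something with over 40 N, if the wrist force passes 120 N, or if a joint passes its speed limit or range.

## Working session

There is one attempt and no reset: what is moved stays moved. The work goes in short steps, Python scripts to look and compute and a tool call to move; the robot and the scene stay as the last step left them, time stands still between calls to the robot, and variables do not carry over. Pictures are saved under pics/ and viewed, about 8 in all and at most 12, crops included, and the job is handed in when it is done.

Besides the shell and the picture viewer there is one more tool, called after "Call:" as name([rows], argument=value, ...), one row to a line, values as JSON. jog_arm: Moves the arm, as the interface text tells. Its arguments: {"type":"object","properties":{"targets":{"type":"array"},"fingers":{"type":"number"}},"required":["targets"]}

```bash
mkdir -p pics; cat > h.py <<'E'
import numpy as np, cv2
from plant import manip, cams
def ray(n,u,v,c=None):
    c=c or cams.get_calibration(n); K=np.array(c['camera_matrix']); T=np.array(c['cam_to_world'])
    p=np.linalg.solve(K,[u,v,1.]); d=T[:3,:3]@np.array([p[0],-p[1],-p[2]]); return T[:3,3],d
def onplane(n,u,v,z,c=None):
    o,d=ray(n,u,v,c); return o+d*(z-o[2])/d[2]
def proj(n,P,c=None):
    c=c or cams.get_calibration(n); K=np.array(c['camera_matrix']); T=np.array(c['cam_to_world'])
    q=T[:3,:3].T@(np.array(P)-T[:3,3]); q=K@np.array([q[0],-q[1],-q[2]]); return q[:2]/q[2]
def save(n,f):
    im=cams.grab_frame(n); cv2.imwrite('pics/'+f,im[:,:,::-1]); return im
E
python3 - <<'E'
from h import *
for n in('top','scene'):
    save(n,n+'0.png'); c=cams.get_calibration(n); print({k:np.round(v,3).tolist() if not isinstance(v,str) else v for k,v in c.items()})
a=cv2.imread('pics/top0.png')
print(manip.state())
E
```

```text
{'camera_matrix': [[397.855, 0.0, 281.88], [0.0, 397.855, 212.078], [0.0, 0.0, 1.0]], 'cam_to_world': [[-0.001, 0.997, -0.08, 0.46], [-1.0, -0.001, 0.003, -0.03], [0.003, 0.08, 0.997, 1.349], [0.0, 0.0, 0.0, 1.0]]}
{'camera_matrix': [[449.76, 0.0, 276.392], [0.0, 449.76, 211.079], [0.0, 0.0, 1.0]], 'cam_to_world': [[-0.851, 0.313, -0.422, 0.03], [-0.525, -0.524, 0.671, 0.832], [-0.011, 0.792, 0.61, 0.846], [0.0, 0.0, 0.0, 1.0]]}
{'time': 0.1, 'joint_pos': array([-1.23104320e+00,  5.32979781e-02,  1.61415953e+00,  2.60922731e-05,
        1.47601881e+00, -1.18984854e-01]), 'joint_vel': array([ 0.00079779, -0.00141229, -0.00057655, -0.0014293 , -0.00095253,
       -0.00104867]), 'joint_efforts': array([ 2.13978064e-04, -3.94903314e+01, -3.71364391e+01, -5.87067393e-05,
        3.89826688e-03, -8.21132687e-06]), 'tool_pos': array([ 0.276585  , -0.55983458,  0.23017985]), 'tool_rot': array([-9.37534461e-04,  9.73809909e-01,  2.27361769e-01, -9.08453775e-05]), 'contact_force': array([ 0.65028084, -0.00265969, -0.66109326]), 'ft_torque': array([-0.01827973, -0.02192184,  0.01493742]), 'gripper_width': 0.9945513018640811}
```

View pics/top0.png

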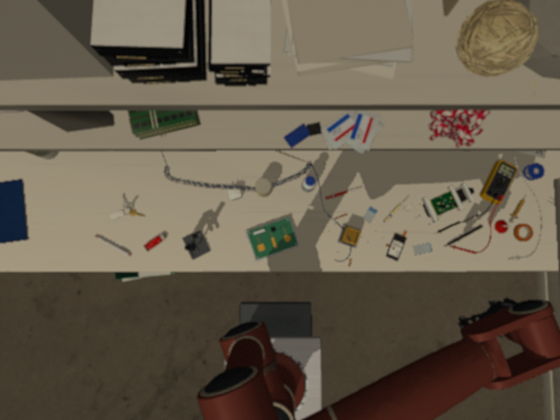

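View pics/scene0.png

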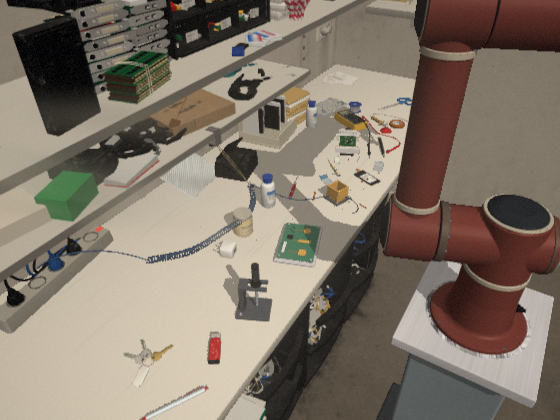

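The top view shows the fork near (196,243), the board near (272,237) and the cup near (349,236). Shelves overhang beyond row ~150. Next I'll enlarge the work areas.

```bash
python3 - <<'E'
import cv2,numpy as np
from h import *
a=cv2.imread('pics/top0.png')[195:275,170:370]
s=cv2.imread('pics/scene0.png')[175:330,225:365]
A=cv2.resize(a,None,fx=4,fy=4,interpolation=cv2.INTER_CUBIC)
cv2.imwrite('pics/crop0.png',A)
S=cv2.resize(s,None,fx=3.8,fy=3.8,interpolation=cv2.INTER_CUBIC); cv2.imwrite('pics/crop1.png',S)
for n,u,v,z in [('fork',196,243,0.09),('board',272,237,.016),('cup',349,236,.048),('edge',270,271,0),('shelf',270,150,.35),('shelf',270,150,.5)]: print(n,onplane('top',u,v,z).round(3))
E
```

```text
fork [0.464 0.237 0.09 ]
board [ 0.483 -0.001  0.016]
cup [ 0.486 -0.253  0.048]
edge [0.37  0.006 0.   ]
shelf [ 0.699 -0.003  0.35 ]
shelf [ 0.663 -0.007  0.5  ]
```

View pics/crop0.png

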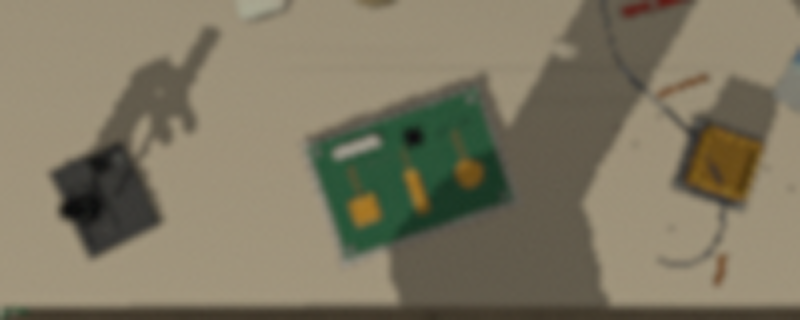

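View pics/crop1.png

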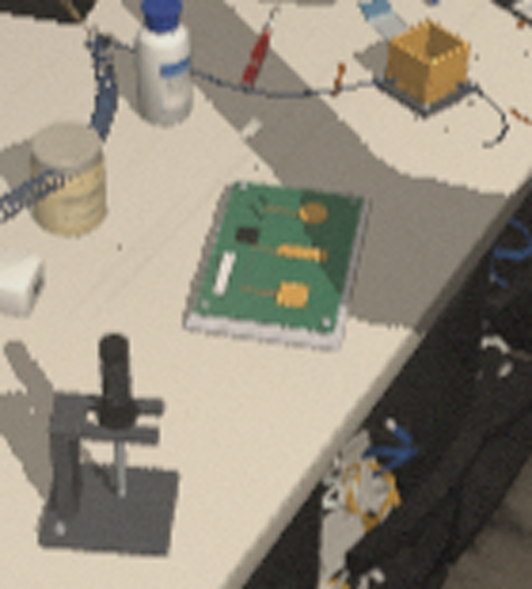

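Top crop: square land at (365,211), bar at (417,190), round land at (470,174), cup rim around (726,163). The fork base has corners at (50,172), (125,140), (160,222) and (93,258), with the handle top near (78,208) and the post up and away from the robot. In the scene crop the handle top is near (115,343).

```bash
cat >> h.py <<'E'
def toolshift(P,s=None):
    from scipy.spatial.transform import Rotation as R
    s=s or manip.state(); w=s['tool_rot']; r=R.from_quat([w[1],w[2],w[3],w[0]])
    return r.inv().apply(np.array(P)-s['tool_pos'])
E
python3 - <<'E'
from h import *
f=lambda u,v,z: onplane('top',170+u/4-.375,195+v/4-.375,z)
g=lambda u,v:(225+u/3.8-.37,175+v/3.8-.37)
for n,p in dict(sq=(365,211),bar=(417,190),rd=(470,174)).items(): print(n,f(*p,.019).round(4))
print('base',[f(u,v,.006).round(4)[:2].tolist() for u,v in [(50,172),(125,140),(160,222),(93,258)]], f(107,198,.006).round(4))
print('cup rim',f(726,163,.048).round(4)); print('cupcorners',[f(u,v,.048).round(3)[:2].tolist() for u,v in [(708,125),(762,138),(742,206),(688,186)]])
print('handle top',f(78,208,.151).round(4), 'scene handle', onplane('scene',*g(115,343),.151).round(4))
for n,p,z in [('sq',(292,295),.019),('rd',(314,213),.019),('cup',(428,50),.048),('ipa',(160,10),.105)]: print('scene',n,onplane('scene',*g(*p),z).round(4))
c=cams.get_calibration('wrist');T=np.array(c['cam_to_world']);print(np.round(T,3),np.round(c['camera_matrix'],1).tolist(),c.keys(), 'cam in tool',toolshift(T[:3,3]))
print(toolshift([.46,.23,.25]))
E
```

```text
sq [0.449  0.0363 0.019 ]
bar [ 0.4664 -0.007   0.019 ]
rd [ 0.4796 -0.0512  0.019 ]
base [[0.4819, 0.3022], [0.5087, 0.2395], [0.4399, 0.2091], [0.4099, 0.2649]] [0.46   0.2539 0.006 ]
cup rim [ 0.4879 -0.2599  0.048 ]
cupcorners [[0.519, -0.246], [0.508, -0.29], [0.453, -0.272], [0.469, -0.229]]
handle top [0.4525 0.2449 0.151 ] scene handle [0.4498 0.2558 0.151 ]
scene sq [0.4488 0.0417 0.019 ]
scene rd [ 0.4786 -0.0456  0.019 ]
scene cup [ 0.482  -0.2448  0.048 ]
scene ipa [ 0.6549 -0.1104  0.105 ]
[[ 0.443  0.858  0.259  0.344]
 [-0.897  0.424  0.128 -0.527]
 [ 0.    -0.289  0.957  0.373]
 [ 0.     0.     0.     1.   ]] [[300.4, 0.0, 282.6], [0.0, 300.4, 205.9], [0.0, 0.0, 1.0]] dict_keys(['camera_matrix', 'cam_to_world']) cam in tool [ 7.50818209e-02  7.94977127e-05 -1.42854651e-01]
[ 0.51420743 -0.62699302 -0.01852119]
```

Call:
jog_arm([
  [0.025,-0.031,0],
  [0.05,-0.062,0],
  [0.075,-0.093,0],
  [0.1,-0.124,0],
  [0.125,-0.155,-0.02],
])

```text
$.targets[0]: bad value
```

Call:
jog_arm([
  [0.025,-0.031,0],
  [0.05,-0.062,0],
  [0.075,-0.093,0],
  [0.1,-0.124,0],
  [0.125,-0.155,0],
])

```text
$.targets[0]: bad value
```

Call:
jog_arm([
  [0.025,-0.031,0],
  [0.05,-0.062,0],
  [0.075,-0.093,0],
  [0.1,-0.124,0],
  [0.125,-0.155,0],
])

```text
$.targets[0]: bad value
```

Rows need four numbers, so I'll add the turn value.

Call:
jog_arm([
  [0.025,-0.031,0,0],
  [0.05,-0.062,0,0],
  [0.075,-0.093,0,0],
  [0.1,-0.124,0,0],
  [0.125,-0.155,-0.02,0],
])

```text
time: 0.52
tool_pos: [0.3184, -0.3646, 0.2452]
tool_rot: [-0.004, 0.974, 0.227, -0.001]
contact_force: [0.6, 0.2, -0.3]
gripper_width: 1.002
```

Call:
jog_arm([
  [0.025,-0.031,0,0],
  [0.05,-0.062,0,0],
  [0.075,-0.093,0,0],
  [0.1,-0.124,0,0],
  [0.125,-0.155,0,0],
])

```text
time: 0.93
tool_pos: [0.3628, -0.1723, 0.2496]
tool_rot: [-0.0, 0.974, 0.227, 0.0]
contact_force: [0.5, -0.3, 0.3]
gripper_width: 1.0
```

Call:
jog_arm([
  [0.025,-0.031,0,0],
  [0.05,-0.062,0,0],
  [0.075,-0.093,0,0],
  [0.1,-0.124,0,0],
  [0.125,-0.155,0,0],
])

```text
time: 1.35
tool_pos: [0.4062, 0.0221, 0.2498]
tool_rot: [0.0, 0.974, 0.227, 0.0]
contact_force: [0.6, 0.4, 0.5]
gripper_width: 1.003
```

```bash
python3 - <<'E'
from h import *
import pickle
c=cams.get_calibration('wrist'); save('wrist','w_board.png'); pickle.dump(c,open('w_board.pkl','wb'))
s=manip.state();print(toolshift([.452,.249,.25]),s['tool_pos'])
E
```

```text
[ 0.13975113 -0.176279    0.00099479] [0.40673271 0.02864472 0.24972452]
```

Call:
jog_arm([
  [0.025,-0.033,0,0],
  [0.05,-0.066,0,0],
  [0.075,-0.1,0,0],
  [0.1,-0.13,0,0],
  [0.125,-0.16,0,0],
])

```text
time: 1.82
tool_pos: [0.4474, 0.2211, 0.2496]
tool_rot: [0.0, 0.974, 0.228, -0.0]
contact_force: [-0.0, -0.3, 0.7]
gripper_width: 1.0
```

Call:
jog_arm([
  [0.0155,-0.023,0,0],
  [0.0155,-0.023,0,0],
  [0.0155,-0.023,0,0],
])

```text
time: 2.07
tool_pos: [0.451, 0.2473, 0.2491]
tool_rot: [0.0, 0.973, 0.229, -0.001]
contact_force: [-0.3, -0.3, -0.1]
gripper_width: 1.003
```

```bash
python3 - <<'E'
from h import *
import pickle
c=cams.get_calibration('wrist'); b=save('wrist','w_fork.png'); pickle.dump(c,open('w_fork.pkl','wb'))
s=manip.state();print(toolshift([.452,.249,.25]),s['tool_pos'],s['tool_rot'])
print('exp handle top',proj('wrist',[.452,.249,.151],c))
a=cv2.imread('pics/w_board.png'); b=cv2.imread('pics/w_fork.png'); cv2.imwrite('pics/two.png',cv2.resize(np.vstack([a,b]),None,fx=.71,fy=.71,interpolation=cv2.INTER_AREA))
E
```

```text
[ 0.00202367 -0.00191718 -0.00071673] [0.45103642 0.24638314 0.24928719] [ 3.26033033e-04  9.73683683e-01  2.27902091e-01 -7.85298125e-04]
exp handle top [280.74595469 206.21616893]
```

View pics/two.png

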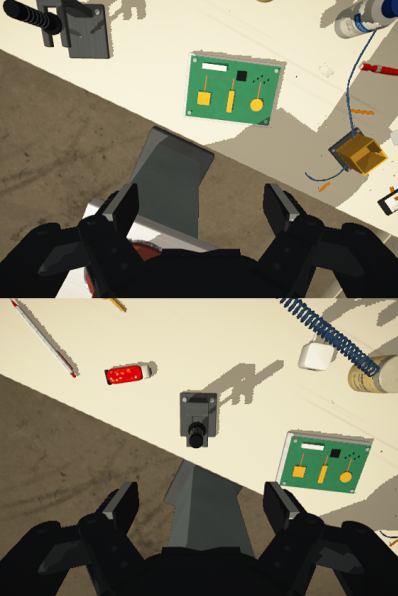

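Top half (board): square, bar and round lands at two.png (204,98), (231,101), (257,105). Bottom half: fork base about (180–216, 391–447), handle about (197,435), near where expected. I'll measure the details by mask and view one zoomed fork crop.

```bash
python3 - <<'E'
from h import *
import pickle
for n in('w_board','w_fork'):
    c=pickle.load(open(n+'.pkl','rb')); im=cv2.imread(f'pics/{n}.png'); h=cv2.cvtColor(im,cv2.COLOR_BGR2HSV)
    m=cv2.inRange(h,(18,150,90),(32,255,255)); k,l,st,ce=cv2.connectedComponentsWithStats(m)
    for i in range(1,k):
        if st[i,4]>80: print(n,st[i].tolist(),ce[i].round(1),onplane('wrist',*ce[i],.019,c).round(4), onplane('wrist',*ce[i],.048,c).round(4))
b=cv2.imread('pics/w_fork.png')[120:230,230:330]; b=cv2.convertScaleAbs(b,alpha=1.8,beta=20)
cv2.imwrite('pics/fz.png',cv2.resize(b,None,fx=5,fy=5,interpolation=cv2.INTER_CUBIC))
E
```

```text
w_board [278, 129, 19, 19, 315] [286.7 138. ] [0.4522 0.0383 0.019 ] [0.4538 0.0397 0.048 ]
w_board [318, 128, 12, 30, 232] [323.9 142.5] [ 0.4675 -0.0048  0.019 ] [ 4.679e-01 -2.000e-04  4.800e-02]
w_board [352, 138, 18, 19, 256] [360.9 147.3] [ 0.4825 -0.0483  0.019 ] [ 0.4818 -0.0403  0.048 ]
w_board [473, 188, 74, 60, 2126] [510.1 216. ] [ 0.4925 -0.2699  0.019 ] [ 0.491  -0.2447  0.048 ]
w_fork [152, 0, 25, 19, 158] [165.6   8. ] [0.5609 0.4423 0.019 ] [0.5576 0.4297 0.048 ]
w_fork [447, 235, 14, 26, 194] [453.6 247.6] [ 0.4672 -0.0045  0.019 ] [0.4712 0.0177 0.048 ]
w_fork [412, 236, 19, 17, 244] [420.7 243.8] [0.4521 0.0387 0.019 ] [0.4572 0.0575 0.048 ]
w_fork [478, 244, 17, 16, 198] [486.4 251.5] [ 0.4824 -0.048   0.019 ] [ 0.4852 -0.0224  0.048 ]
```

View pics/fz.png

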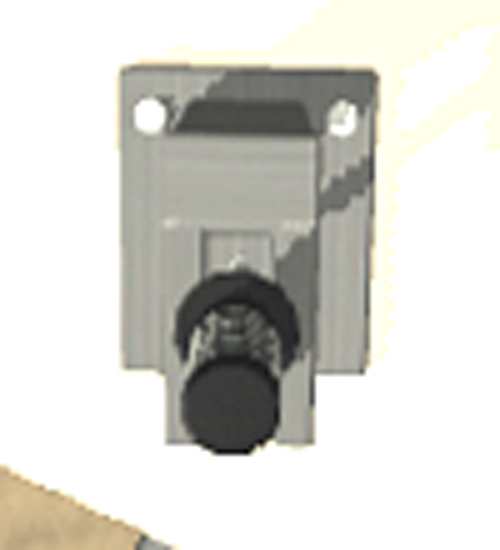

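Fork crop: handle top disc centred at (230,408), collar at (237,325), prongs aligned with the image columns.

```bash
python3 - <<'E'
from h import *
import pickle
c=pickle.load(open('w_fork.pkl','rb'))
f=lambda u,v,z:onplane('wrist',230+u/5-.4,120+v/5-.4,z,c)
t=f(230,408,.151);k=f(237,322,.094);print('top',t,'collar',k)
print('prong ends',f(167,443,.09),f(313,443,.09),'post top', f(163,222,.09),f(315,222,.09))
print('base',[f(*p,.004)[:2].round(4).tolist() for p in [(122,66),(377,70),(364,373),(122,368)]])
P=(t+k)/2;P[2]=.111; s=manip.state(); print(s['tool_pos'],P,toolshift(P))
E
```

```text
top [0.45401195 0.25478671 0.151     ] collar [0.45569676 0.25532605 0.094     ]
prong ends [0.42490158 0.25670551 0.09      ] [0.43857843 0.22916904 0.09      ] post top [0.46672042 0.27741584 0.09      ] [0.4803555  0.24998479 0.09      ]
base [[0.4829, 0.3025], [0.5106, 0.2446], [0.4393, 0.2111], [0.4118, 0.2695]]
[0.45103642 0.24638314 0.24928719] [0.45485436 0.25505638 0.111     ] [ 0.00750262 -0.00611614  0.13827311]
```

Call:
jog_arm([
  [0.0075,-0.006,0.02,0],
  [0.0075,-0.006,0.06,0],
  [0.0075,-0.006,0.1,0],
  [0.0075,-0.006,0.13,0],
  [0.0075,-0.006,0.138,0],
])

```text
time: 2.53
tool_pos: [0.4516, 0.2521, 0.1058]
tool_rot: [0.001, 0.974, 0.226, -0.005]
contact_force: [-0.0, 0.1, -0.2]
gripper_width: 1.001
```

Call:
jog_arm([
  [0,0,0,0],
  [0,0,0,0],
  [0,0,0,0],
  [0,0,0,0],
], fingers=0.3)

```text
time: 2.87
tool_pos: [0.4575, 0.2556, 0.1152]
tool_rot: [-0.0, 0.974, 0.227, 0.003]
contact_force: [0.4, 0.2, 0.9]
gripper_width: 0.459
```

```bash
python3 - <<'E'
from h import *
s=manip.state(); print(s['tool_pos'],s['gripper_width'],toolshift([.4549,.255,.111]))
E
```

```text
[0.45745249 0.25559538 0.11515364] 0.459051378696737 [-0.00257413 -0.00059774  0.00413992]
```

Call:
jog_arm([
  [0,0,0,0],
  [0,0,0,0],
  [0,0,0,0],
])

```text
time: 3.12
tool_pos: [0.456, 0.2554, 0.113]
tool_rot: [-0.0, 0.974, 0.227, 0.001]
contact_force: [0.2, 0.7, -0.8]
gripper_width: 0.302
```

Call:
jog_arm([
  [0,0,0,0],
  [0,0,0,0],
  [0,0,0,0],
  [0,0,0,0],
  [0,0,0,0],
], fingers=0.0)

```text
time: 3.53
tool_pos: [0.4558, 0.2554, 0.1126]
tool_rot: [-0.0, 0.974, 0.227, 0.0]
contact_force: [-0.8, 0.5, 5.3]
gripper_width: 0.184
```

Call:
jog_arm([
  [0,0,0,0],
  [0,0,0,0],
  [0,0,0,0],
])

```text
time: 3.78
tool_pos: [0.4558, 0.2553, 0.1126]
tool_rot: [-0.0, 0.974, 0.227, 0.0]
contact_force: [-1.7, 0.2, 4.2]
gripper_width: 0.18
```

Call:
jog_arm([
  [0,0,-0.01,0],
  [0,0,-0.03,0],
  [0,0,-0.06,0],
  [0,0,-0.09,0],
  [0,0,-0.11,0],
])

```text
time: 4.2
tool_pos: [0.456, 0.2551, 0.2247]
tool_rot: [0.0, 0.974, 0.227, 0.001]
contact_force: [2.3, -0.7, -0.2]
gripper_width: 0.182
```

Call:
jog_arm([
  [0,0,0,0],
  [0,0,0,0],
  [0,0,0,0],
])

```text
time: 4.45
tool_pos: [0.4547, 0.2547, 0.2202]
tool_rot: [0.0, 0.974, 0.227, -0.001]
contact_force: [0.7, -0.2, -0.9]
gripper_width: 0.19
```

```bash
python3 - <<'E'
from h import *
import pickle
s=manip.state(); c=cams.get_calibration('wrist'); save('wrist','w_held.png')
p=s['tool_pos'];print(p,s['gripper_width'],toolshift([.488,-.252,.222]))
for dz in (-.022,-.08,-.094): print(proj('wrist',p+[0,0,dz],c))
cv2.imwrite('pics/held.png',cv2.resize(cv2.imread('pics/w_held.png')[150:420,200:370],None,fx=2.2,fy=2.2))
E
```

```text
[0.45465178 0.2546959  0.2201995 ] 0.18957445198349993 [-0.19418197  0.46912203 -0.00183801]
[281.97760853 246.14001096]
[282.0037691  214.97548134]
[282.008333   209.53859851]
```

View pics/held.png

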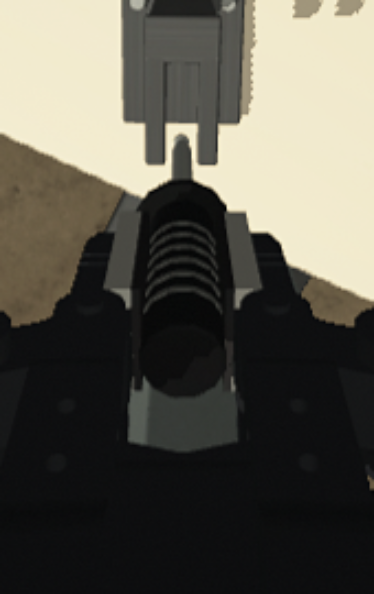

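The probe is held upright: tip at (181,138) in the crop, about 2 mm from where an exactly axial probe would show. Now to the cup.

Call:
jog_arm([
  [-0.01,0.024,0,0],
  [-0.025,0.06,0,0],
  [-0.04,0.096,0,0],
  [-0.055,0.132,0,0],
  [-0.07,0.168,0,0],
])

```text
time: 4.92
tool_pos: [0.4657, 0.072, 0.2196]
tool_rot: [-0.0, 0.974, 0.228, -0.002]
contact_force: [1.0, -1.0, -1.3]
gripper_width: 0.181
```

Call:
jog_arm([
  [-0.015,0.036,0,0],
  [-0.03,0.072,0,0],
  [-0.045,0.108,0,0],
  [-0.06,0.144,0,0],
  [-0.075,0.18,0,0],
])

```text
time: 5.33
tool_pos: [0.4782, -0.1226, 0.2196]
tool_rot: [-0.001, 0.974, 0.227, -0.001]
contact_force: [0.5, -0.4, -0.4]
gripper_width: 0.184
```

Call:
jog_arm([
  [-0.015,0.036,0,0],
  [-0.03,0.072,0,0],
  [-0.04,0.1,0,0],
  [-0.045,0.115,0,0],
  [-0.048,0.119,0,0],
])

```text
time: 5.75
tool_pos: [0.4885, -0.2508, 0.2198]
tool_rot: [-0.001, 0.974, 0.226, -0.001]
contact_force: [0.2, 0.8, -0.1]
gripper_width: 0.183
```

Call:
jog_arm([
  [0,0,0,0],
  [0,0,0,0],
  [0,0,0,0],
])

```text
time: 6.0
tool_pos: [0.4892, -0.2475, 0.2215]
tool_rot: [-0.001, 0.974, 0.228, -0.0]
contact_force: [-0.0, 0.8, -0.6]
gripper_width: 0.188
```

```bash
python3 - <<'E'
from h import *
import pickle
s=manip.state(); c=cams.get_calibration('wrist'); save('wrist','w_cup.png'); pickle.dump(c,open('w_cup.pkl','wb'))
p=s['tool_pos'];print(p,s['gripper_width'],proj('wrist',[.488,-.252,.048],c),proj('wrist',p+[0,0,-.094],c))
cv2.imwrite('pics/cup.png',cv2.resize(cv2.imread('pics/w_cup.png')[110:280,200:380],None,fx=3,fy=3,interpolation=cv2.INTER_CUBIC))
E
```

```text
[ 0.48918959 -0.24747966  0.22148836] 0.18796033179281035 [285.45402537 190.34713898] [282.13217591 209.81729599]
```

View pics/cup.png

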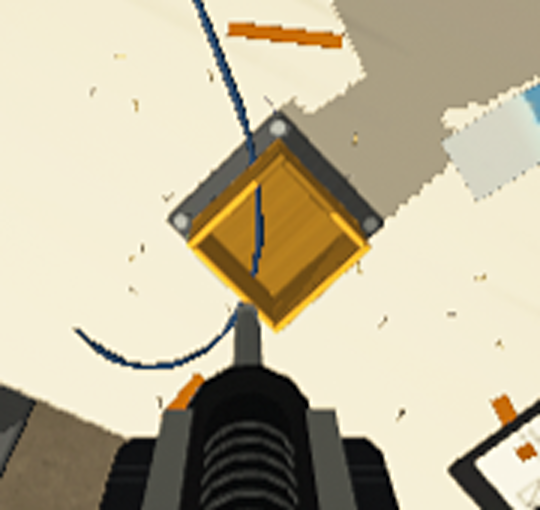

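The cup rim is a diamond with corners (190,243), (280,142), (370,247) and (278,328), tip at (246,305). A thin blue wire runs past or through the cup on its left side.

```bash
python3 - <<'E'
from h import *
import pickle
c=pickle.load(open('w_cup.pkl','rb'))
f=lambda u,v,z:onplane('wrist',200+u/3-.33,110+v/3-.33,z,c)
q=[f(*p,.048) for p in [(190,243),(280,142),(370,247),(278,328)]];print(np.round(q,4)); C=np.mean(q,0)
print('ctr',C,'tip seen',f(246,308,manip.state()['tool_pos'][2]-.092)); print('foot mid', (f(178,222,.004)+f(375,224,.004))/2)
print(manip.state()['tool_pos'],toolshift([C[0],C[1],.1126+.01+.072-.09]))
E
```

```text
[[ 0.4769 -0.2304  0.048 ]
 [ 0.5237 -0.243   0.048 ]
 [ 0.5044 -0.2893  0.048 ]
 [ 0.462  -0.2736  0.048 ]]
ctr [ 0.49175477 -0.25906995  0.048     ] tip seen [ 0.48772619 -0.24778368  0.12977212]
foot mid [ 0.48910648 -0.26068776  0.004     ]
[ 0.48931825 -0.24753247  0.22177212] [-0.00295205  0.01148646  0.11716527]
```

Call:
jog_arm([
  [-0.001,0.012,0.01,0],
  [-0.001,0.012,0.035,0],
  [-0.001,0.012,0.065,0],
  [-0.001,0.012,0.09,0],
  [-0.001,0.012,0.105,0],
])

```text
time: 6.47
tool_pos: [0.4924, -0.2579, 0.1138]
tool_rot: [-0.002, 0.974, 0.228, -0.001]
contact_force: [-0.6, -0.0, -1.2]
gripper_width: 0.18
```

Call:
jog_arm([
  [0,0,0,0],
  [0,0,0,0],
  [0,0,0,0],
  [0,0,0,0],
])

```text
time: 6.8
tool_pos: [0.495, -0.2607, 0.1194]
tool_rot: [0.001, 0.974, 0.228, 0.001]
contact_force: [-0.7, 0.5, -0.3]
gripper_width: 0.181
```

Call:
jog_arm([
  [0,0,0.004,0],
  [0,0,0.008,0],
  [0,0,0.012,0],
  [0,0,0.012,0],
  [0,0,0.012,0],
])

```text
time: 7.22
tool_pos: [0.4935, -0.2601, 0.1046]
tool_rot: [-0.0, 0.974, 0.227, -0.0]
contact_force: [0.5, -0.4, -1.5]
gripper_width: 0.185
```

Call:
jog_arm([
  [0,0,0,0],
  [0,0,0,0],
  [0,0,0,0],
])

```text
time: 7.47
tool_pos: [0.4937, -0.2603, 0.1051]
tool_rot: [0.0, 0.974, 0.227, 0.0]
contact_force: [-0.4, -0.2, -0.8]
gripper_width: 0.177
```

Call:
jog_arm([
  [0,0,0.002,0],
  [0,0,0.0045,0],
  [0,0,0.0045,0],
  [0,0,0.0045,0],
])

```text
time: 7.8
tool_pos: [0.4939, -0.2604, 0.1007]
tool_rot: [0.0, 0.974, 0.227, 0.0]
contact_force: [0.7, 0.5, 0.3]
gripper_width: 0.181
```

```bash
python3 - <<'E'
from h import *
for i in range(6):
    save('scene','sc_cup.png'); s=manip.state(); print(s['tool_pos'].round(4),s['contact_force'].round(2))
E
```

```text
[ 0.4939 -0.2604  0.1008] [0.21 0.28 1.11]
[ 0.4939 -0.2604  0.1008] [ 0.57 -0.1   1.01]
[ 0.4939 -0.2604  0.1008] [-0.64 -0.56  0.92]
[ 0.4938 -0.2604  0.1007] [ 0.47 -0.36  0.53]
[ 0.4939 -0.2604  0.1007] [ 0.72 -0.33  0.14]
[ 0.4938 -0.2604  0.1007] [ 0.51 -0.34  0.64]
```

The force rose by about 1.5 N, which matches roughly 3.5 mm of pin stroke: the cup touch is made. Now up and over to the round land.

Call:
jog_arm([
  [0,0,-0.01,0],
  [0,0,-0.03,0],
  [0,0,-0.055,0],
  [0,0,-0.075,0],
  [0,0,-0.08,0],
])

```text
time: 8.52
tool_pos: [0.4953, -0.2613, 0.1852]
tool_rot: [0.002, 0.974, 0.227, 0.002]
contact_force: [0.3, -0.1, 0.4]
gripper_width: 0.18
```

Call:
jog_arm([
  [0.008,-0.019,0,0],
  [0.024,-0.055,0,0],
  [0.04,-0.091,0,0],
  [0.056,-0.127,0,0],
  [0.068,-0.155,0,0],
])

```text
time: 8.93
tool_pos: [0.4849, -0.0887, 0.1795]
tool_rot: [-0.001, 0.974, 0.228, -0.001]
contact_force: [1.4, -0.2, -1.3]
gripper_width: 0.177
```

Call:
jog_arm([
  [0.01,-0.025,0,0],
  [0.017,-0.04,0,0],
  [0.017,-0.04,0,0],
  [0.017,-0.04,0,0],
  [0.017,-0.04,0,0],
])

```text
time: 9.35
tool_pos: [0.4833, -0.0483, 0.18]
tool_rot: [0.0, 0.974, 0.227, -0.0]
contact_force: [-0.1, 1.0, 0.3]
gripper_width: 0.185
```

```bash
python3 - <<'E'
from h import *
import pickle
s=manip.state(); c=cams.get_calibration('wrist'); im=save('wrist','w_rd.png'); pickle.dump(c,open('w_rd.pkl','wb'))
p=s['tool_pos'];print(p,s['gripper_width'],proj('wrist',p+[0,0,-.094],c))
h=cv2.cvtColor(im,cv2.COLOR_RGB2HSV); m=cv2.inRange(h,(18,150,60),(32,255,255)); k,l,st,ce=cv2.connectedComponentsWithStats(m)
for i in range(1,k):
    if st[i,4]>80: print(st[i].tolist(),ce[i].round(1),onplane('wrist',*ce[i],.019,c).round(4))
cv2.imwrite('pics/rd.png',cv2.resize(cv2.imread('pics/w_rd.png')[110:280,190:370],None,fx=3,fy=3,interpolation=cv2.INTER_CUBIC))
E
```

```text
[ 0.4833167  -0.04827732  0.18004961] 0.18460791694254775 [281.98381644 209.73609107]
[233, 169, 11, 35, 308] [237.9 185.4] [ 0.4678 -0.005   0.019 ]
[183, 170, 22, 22, 424] [193.3 180.5] [0.4522 0.0382 0.019 ]
[272, 181, 21, 21, 330] [281.7 190.9] [ 0.4825 -0.0483  0.019 ]
[420, 235, 80, 72, 2965] [459.4 270. ] [ 0.4888 -0.2694  0.019 ]
```

View pics/rd.png

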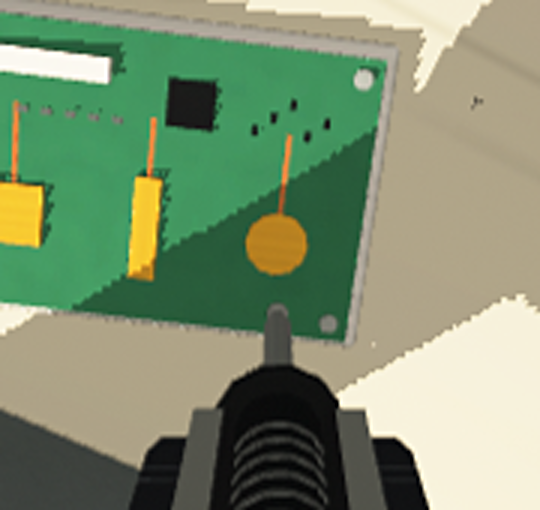

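The tip is lined up with the round land (land at (277,243) in the crop, tip at (278,310), same column; the row difference is parallax). Lowering.

Call:
jog_arm([
  [0,0,0.006,0],
  [0,0,0.02,0],
  [0,0,0.036,0],
  [0,0,0.048,0],
  [0,0,0.056,0],
])

```text
time: 9.82
tool_pos: [0.4825, -0.0483, 0.1223]
tool_rot: [-0.001, 0.974, 0.227, -0.001]
contact_force: [-0.5, 0.2, -1.7]
gripper_width: 0.181
```

Call:
jog_arm([
  [0,0,0,0],
  [0,0,0,0],
  [0,0,0,0],
  [0,0,0,0],
  [0,0,0,0],
])

```text
time: 10.23
tool_pos: [0.4842, -0.0479, 0.1255]
tool_rot: [0.0, 0.974, 0.227, 0.001]
contact_force: [0.1, -0.4, 0.1]
gripper_width: 0.184
```

```bash
python3 - <<'E'
from h import *
F=[]
for i in range(4):
    save('top','tp.png'); s=manip.state(); F.append(s['contact_force'])
print(s['tool_pos'].round(4),np.mean(F,0).round(2),'down',s['tool_pos'][2]-.1136+.0035)
E
```

```text
[ 0.4838 -0.0478  0.1249] [-0.18  0.21 -0.8 ] down 0.014821950006595596
```

Call:
jog_arm([
  [0,0,0.004,0],
  [0,0,0.008,0],
  [0,0,0.011,0],
  [0,0,0.013,0],
  [0,0,0.015,0],
])

```text
time: 10.85
tool_pos: [0.4835, -0.0477, 0.1092]
tool_rot: [-0.0, 0.974, 0.227, -0.0]
contact_force: [-0.0, 0.4, 0.7]
gripper_width: 0.182
```

Call:
jog_arm([
  [0,0,0,0],
  [0,0,0,0],
  [0,0,0,0],
])

```text
time: 11.1
tool_pos: [0.4835, -0.0477, 0.1097]
tool_rot: [-0.0, 0.974, 0.227, -0.0]
contact_force: [0.3, -0.3, 0.3]
gripper_width: 0.18
```

```bash
python3 - <<'E'
from h import *
F=[]
for i in range(8):
    save('top','tp.png'); s=manip.state(); F.append(s['contact_force'])
print(s['tool_pos'].round(4),np.mean(F,0).round(2),'press',.1136-s['tool_pos'][2])
E
```

```text
[ 0.4835 -0.0478  0.1095] [-0.49  0.59  0.95] press 0.004054924169348384
```

The round land is pressed (force up about 1.75 N, about 4 mm). Lift clear, over the bar, to the square land.

Call:
jog_arm([
  [0,0,-0.01,0],
  [0,0,-0.03,0],
  [0,0,-0.05,0],
  [0,0,-0.06,0],
  [0,0,-0.06,0],
])

```text
time: 11.92
tool_pos: [0.4855, -0.0483, 0.1731]
tool_rot: [0.002, 0.974, 0.227, 0.003]
contact_force: [0.1, 0.7, -0.7]
gripper_width: 0.182
```

Call:
jog_arm([
  [0.002,-0.02,0,0],
  [0.006,-0.05,0,0],
  [0.009,-0.075,0,0],
  [0.011,-0.088,0,0],
  [0.011,-0.091,0,0],
])

```text
time: 12.33
tool_pos: [0.4518, 0.0404, 0.1682]
tool_rot: [-0.0, 0.974, 0.229, -0.001]
contact_force: [-0.2, -0.5, -1.1]
gripper_width: 0.186
```

Call:
jog_arm([
  [0,0,0,0],
  [0,0,0,0],
  [0,0,0,0],
])

```text
time: 12.58
tool_pos: [0.4533, 0.0379, 0.1692]
tool_rot: [0.0, 0.974, 0.227, -0.0]
contact_force: [-0.1, -0.0, -0.4]
gripper_width: 0.179
```

```bash
python3 - <<'E'
from h import *
s=manip.state(); c=cams.get_calibration('wrist'); im=save('wrist','w_sq.png')
p=s['tool_pos'];print(p,s['gripper_width'])
h=cv2.cvtColor(im,cv2.COLOR_RGB2HSV); m=cv2.inRange(h,(18,150,60),(32,255,255)); k,l,st,ce=cv2.connectedComponentsWithStats(m)
for i in range(1,k):
    if st[i,4]>80: print(st[i].tolist(),ce[i].round(1),onplane('wrist',*ce[i],.019,c).round(4))
E
```

```text
[0.45328458 0.03791944 0.16924738] 0.17925233519034017
[270, 183, 23, 23, 436] [280.9 193.7] [0.4521 0.0385 0.019 ]
[319, 182, 15, 35, 325] [326.  198.7] [ 0.4675 -0.0047  0.019 ]
[360, 194, 22, 21, 353] [370.4 204.2] [ 0.4824 -0.0481  0.019 ]
[502, 248, 58, 74, 2600] [537.7 282.4] [ 0.4866 -0.2612  0.019 ]
```

Call:
jog_arm([
  [0,0,0.006,0],
  [0,0,0.018,0],
  [0,0,0.03,0],
  [0,0,0.04,0],
  [0,0,0.044,0],
])

```text
time: 13.05
tool_pos: [0.4513, 0.0387, 0.1223]
tool_rot: [-0.001, 0.974, 0.227, -0.002]
contact_force: [0.7, -0.5, -0.7]
gripper_width: 0.181
```

Call:
jog_arm([
  [0,0,0,0],
  [0,0,0,0],
  [0,0,0,0],
  [0,0,0,0],
  [0,0,0,0],
])

```text
time: 13.47
tool_pos: [0.4536, 0.0387, 0.1262]
tool_rot: [0.0, 0.974, 0.227, 0.001]
contact_force: [0.4, 0.1, -1.1]
gripper_width: 0.187
```

Call:
jog_arm([
  [0,0,0.004,0],
  [0,0,0.008,0],
  [0,0,0.011,0],
  [0,0,0.013,0],
  [0,0,0.0155,0],
])

```text
time: 13.88
tool_pos: [0.4531, 0.0387, 0.1098]
tool_rot: [-0.0, 0.974, 0.227, -0.0]
contact_force: [-0.5, 0.2, 0.7]
gripper_width: 0.184
```

Call:
jog_arm([
  [0,0,0,0],
  [0,0,0,0],
  [0,0,0,0],
])

```text
time: 14.13
tool_pos: [0.4531, 0.0387, 0.1101]
tool_rot: [-0.0, 0.974, 0.227, -0.0]
contact_force: [-1.5, -0.0, 0.1]
gripper_width: 0.183
```

```bash
python3 - <<'E'
from h import *
F=[]
for i in range(8):
    save('top','tp.png'); s=manip.state(); F.append(s['contact_force'])
print(s['tool_pos'].round(4),np.mean(F,0).round(2),'press',.1136-s['tool_pos'][2])
E
```

```text
[0.4531 0.0387 0.11  ] [-0.51  0.39  0.6 ] press 0.003576489557129442
```

The square land is pressed (about 3.6 mm). Back to the fork.

Call:
jog_arm([
  [0,0,-0.01,0],
  [0,0,-0.035,0],
  [0,0,-0.065,0],
  [0,0,-0.095,0],
  [0,0,-0.11,0],
])

```text
time: 14.95
tool_pos: [0.4547, 0.0385, 0.2249]
tool_rot: [0.001, 0.974, 0.227, 0.003]
contact_force: [-0.1, 0.2, -0.1]
gripper_width: 0.182
```

Call:
jog_arm([
  [0.01,-0.02,0,0],
  [0.027,-0.053,0,0],
  [0.044,-0.087,0,0],
  [0.061,-0.12,0,0],
  [0.076,-0.15,0,0],
])

```text
time: 15.37
tool_pos: [0.4548, 0.2087, 0.2209]
tool_rot: [-0.0, 0.974, 0.227, 0.001]
contact_force: [0.7, -1.1, 0.7]
gripper_width: 0.179
```

Call:
jog_arm([
  [0.012,-0.025,0,0],
  [0.02,-0.039,0,0],
  [0.022,-0.043,0,0],
  [0.022,-0.043,0,0],
  [0.022,-0.043,0,0],
])

```text
time: 15.78
tool_pos: [0.4555, 0.2546, 0.2202]
tool_rot: [0.0, 0.974, 0.227, -0.0]
contact_force: [-0.6, -0.3, -1.0]
gripper_width: 0.182
```

Call:
jog_arm([
  [0,0,0,0],
  [0,0,0,0],
  [0,0,0,0],
])

```text
time: 16.03
tool_pos: [0.4557, 0.2542, 0.2201]
tool_rot: [0.0, 0.974, 0.227, 0.0]
contact_force: [-0.3, -0.1, -1.1]
gripper_width: 0.182
```

```bash
python3 - <<'E'
from h import *
s=manip.state(); c=cams.get_calibration('wrist'); save('wrist','w_ret.png')
print(s['tool_pos'],s['tool_rot'],toolshift([.4557,.2552,.1126]))
a=cv2.imread('pics/w_ret.png')[150:420,200:370]
cv2.imwrite('pics/ret.png',cv2.resize(a,None,fx=2.2,fy=2.2))
E
```

```text
[0.45569721 0.25418292 0.22010738] [6.57766184e-05 9.73978960e-01 2.26638415e-01 9.66314447e-05] [ 0.00039431 -0.00075804  0.10752128]
```

View pics/ret.png

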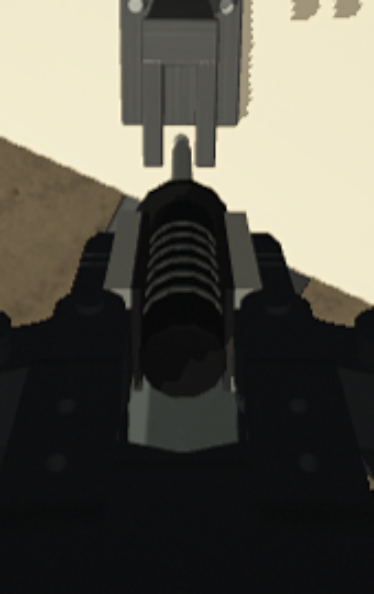

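Same picture as after the pick: no slip. The tip at column 181 is about 1 mm off the slot centre at 179, which agrees with the computed -0.8 mm correction.

Call:
jog_arm([
  [0.0003,-0.0008,0.003,0],
  [0.0003,-0.0008,0.008,0],
  [0.0003,-0.0008,0.016,0],
  [0.0003,-0.0008,0.026,0],
  [0.0003,-0.0008,0.036,0],
])

```text
time: 16.5
tool_pos: [0.4551, 0.2559, 0.1826]
tool_rot: [0.0, 0.974, 0.227, -0.0]
contact_force: [-0.1, 0.5, -0.8]
gripper_width: 0.182
```

Call:
jog_arm([
  [0,0,0.01,0],
  [0,0,0.022,0],
  [0,0,0.034,0],
  [0,0,0.046,0],
  [0,0,0.056,0],
])

```text
time: 16.92
tool_pos: [0.4549, 0.2558, 0.1261]
tool_rot: [0.0, 0.974, 0.227, -0.001]
contact_force: [-0.7, -0.1, -0.5]
gripper_width: 0.181
```

Call:
jog_arm([
  [0,0,0.003,0],
  [0,0,0.005,0],
  [0,0,0.006,0],
  [0,0,0.006,0],
  [0,0,0.006,0],
])

```text
time: 17.33
tool_pos: [0.4559, 0.2562, 0.1228]
tool_rot: [-0.0, 0.974, 0.227, 0.001]
contact_force: [0.0, -0.4, -0.8]
gripper_width: 0.185
```

```bash
python3 - <<'E'
from h import *
F=[]
for i in range(4):
    save('top','tp.png'); s=manip.state(); F.append(s['contact_force'])
print(s['tool_pos'].round(4),np.mean(F,0).round(2),toolshift([.4557,.2552,.1126]))
E
```

```text
[0.4557 0.2561 0.1226] [-0.19 -0.12 -0.78] [-0.00044008  0.00077427  0.00998145]
```

Call:
jog_arm([
  [0,0.0007,0.003,0],
  [0,0.0007,0.006,0],
  [0,0.0007,0.008,0],
  [0,0.0007,0.0095,0],
  [0,0.0007,0.0095,0],
])

```text
time: 17.95
tool_pos: [0.4556, 0.2553, 0.1126]
tool_rot: [0.0, 0.974, 0.227, -0.0]
contact_force: [-1.3, -1.1, 1.9]
gripper_width: 0.183
```

Call:
jog_arm([
  [0,0,0,0],
  [0,0,0,0],
  [0,0,0,0],
])

```text
time: 18.2
tool_pos: [0.4557, 0.2553, 0.1126]
tool_rot: [0.0, 0.974, 0.227, -0.0]
contact_force: [-1.2, -1.0, 2.6]
gripper_width: 0.183
```

```bash
python3 - <<'E'
from h import *
F=[]
for i in range(4):
    save('scene','s_pl.png'); s=manip.state(); F.append(s['contact_force'])
print(s['tool_pos'].round(4),np.mean(F,0).round(2),toolshift([.4557,.2552,.1126]))
E
```

```text
[0.4557 0.2553 0.1126] [-1.37 -0.87  2.33] [-2.50758727e-05  1.25461864e-04 -8.43736192e-06]
```

The collar is seated: 2.3 N upward at the same tool pose as the pick. Open gradually, then rise.

Call:
jog_arm([
  [0,0,0,0],
  [0,0,0,0],
  [0,0,0,0],
  [0,0,0,0],
], fingers=0.3)

```text
time: 18.73
tool_pos: [0.4558, 0.2553, 0.1124]
tool_rot: [-0.0, 0.974, 0.227, 0.0]
contact_force: [-0.9, 0.6, -0.7]
gripper_width: 0.299
```

Call:
jog_arm([
  [0,0,0,0],
  [0,0,0,0],
  [0,0,0,0],
  [0,0,0,0],
  [0,0,0,0],
], fingers=0.9)

```text
time: 19.15
tool_pos: [0.4557, 0.2553, 0.1125]
tool_rot: [-0.0, 0.974, 0.227, 0.0]
contact_force: [0.5, -0.5, 0.5]
gripper_width: 0.902
```

Call:
jog_arm([
  [0,0,-0.01,0],
  [0,0,-0.035,0],
  [0,0,-0.07,0],
  [0,0,-0.105,0],
  [0,0,-0.135,0],
])

```text
time: 19.57
tool_pos: [0.4559, 0.2555, 0.2508]
tool_rot: [-0.0, 0.974, 0.227, 0.001]
contact_force: [-0.0, -0.1, 0.5]
gripper_width: 0.902
```

Call:
jog_arm([
  [0,0,0,0],
  [0,0,0,0],
  [0,0,0,0],
  [0,0,0,0],
])

```text
time: 19.9
tool_pos: [0.4549, 0.255, 0.2458]
tool_rot: [0.0, 0.974, 0.227, -0.001]
contact_force: [-0.1, -0.3, 0.0]
gripper_width: 0.9
```

```bash
python3 - <<'E'
from h import *
c=cams.get_calibration('wrist'); save('wrist','w_end.png'); save('scene','s_end.png')
s=manip.state(); print(s['time'],s['tool_pos'])
P=[.4555,.255]; print(proj('wrist',P+[.151],c),proj('wrist',P+[.094],c))
b=cv2.convertScaleAbs(cv2.imread('pics/w_end.png')[120:230,220:320],alpha=1.8,beta=20)
q=cv2.imread('pics/s_end.png')[250:330,215:290]
b=cv2.resize(b,(400,440),interpolation=cv2.INTER_CUBIC); q=cv2.resize(q,(400,440),interpolation=cv2.INTER_CUBIC)
cv2.imwrite('pics/end.png',np.hstack([b,q]))
E
```

```text
20.0 [0.4548556  0.25497282 0.24551156]
[282.36263014 208.57248494] [282.32247169 191.59401808]
```

View pics/end.png

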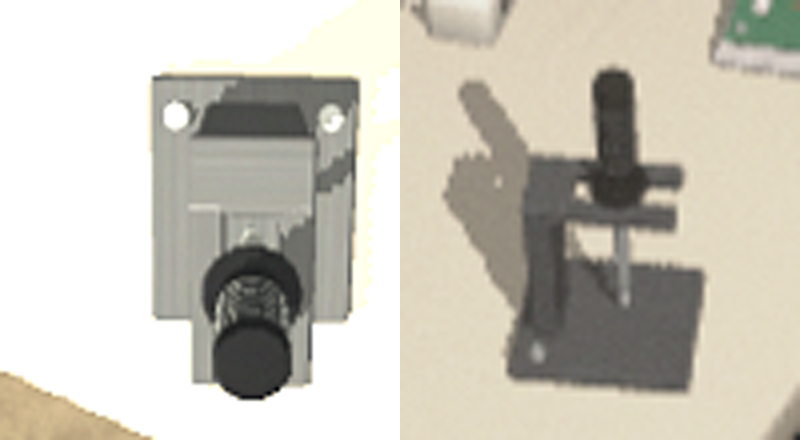

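The probe hangs upright with its collar (252,285) on both prongs, and the scene view on the right agrees. The gripper is clear, so I'm handing in.

```bash
python3 -c "
from plant import manip
print(manip.job_done())"
```

```text
the job is handed in; nothing more can be done
None
```

The job is done and handed in at about 20 s of the 72 s allowed. I took the probe from the fork, pressed it in the brass cup, then on the round land, then on the square one. It is back in the fork and released.

- **Presses:** I judged all three from tool height and the rise in wrist force; the pin's travel was not measured directly. The force rose about 1.4 to 1.75 N over a steady -0.8 N while the probe was held in the air. That gives roughly 3.5 to 4 mm of pin stroke each time, against the 1 mm needed.
- **Bar land:** the tip crossed it about 60 mm up and never came near it.
- **Final position:** the last wrist and scene pictures show the probe upright with its collar on both prongs. The gripper is open and about 130 mm above where it let go.
- **Unsure:**
  - The early camera estimates of the cup differed by up to 15 mm, so I re-measured it from close above before dipping.
  - A thin blue wire appears to run through or past the cup on one side. I kept the tip near the cup's centre and saw no force from the wire.
  - I saw no sign that anything else had moved, but I did not check the other bench items one by one.

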